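Load the board basket into the ultrasonic cleaner

ROBOT

A 6-joint arm with a two-finger parallel gripper is mounted at the origin on the work surface. World frame = base frame: x ahead of the robot, y to its left, z up, the work surface at z = 0. Lengths are in m, angles in degrees, forces in N, time in s.
With the tool pointing down it reaches from about 0.25 to 0.725 m from the base axis. Payload 9.7 kg.
Tool frame: the origin (TCP) lies on the centre line of the jaws, within the pads' length; the fingertips stand 19 mm ahead of it and the grasp point (between the pads) is the TCP; z points along the fingers, y is the direction in which the jaws open and shut (so a half turn about z gives the same grasp; the last joint's range is limited). The gripper opens to 85 mm and grips with 20 to 120 N. Pads are 22 mm wide; open, the fingers measure 114 mm over their backs; the gripper's body (76 mm by 85 mm) begins 54 mm behind the grasp point. The pads swing forward as they close: fully open they stand 13 mm farther back than shut.
Start: joints at [-70.875, 4.979, 10.078, 95.1, 0, 90], TCP at [0.18, -0.52, 0.25] pointing down, gripper open.
Joint ranges: [-179.16, 179.16], [-48.56, 103.87], [-65.8, 70.77], [-126.05, 130.52], [-82.76, 87.17], [-180, 180]. Speed limits (degrees/s): [127.2, 127.2, 147.25, 180, 180, 180].

INTERFACE

Orientations are given as [roll, pitch, yaw] about the fixed x, y, z axes, in that order (R = Rz(yaw) Ry(pitch) Rx(roll)).
In Python, from workcell import bot gives the robot as it stands.
- The arm moves only by the tool servo_tool, never from a script. Its argument "motion" is a list that holds one entry, the list of rows, each a list of 6 numbers: the shift along the tool's x, y, z in mm, then the turn, a rotation vector about the tool's x, y, z in rad. A call has 1 to 5 rows; each row shifts and turns the commanded pose from where the row before left it, along the tool's axes as they then stand; what a row does not reach is not made up. A row lasts 1/10 s, in which the tool goes at most 50 mm and 8.59 degrees, less where a joint would pass 70% of its speed; a pose out of reach is approached as far as the arm can. A call is refused whole if a number of a shift passes 50 or a number of a turn 0.15, either way. A call with a gripper value outside its range is refused whole. "gripper" is the finger opening in mm, from 0 to 85.4, set as the call begins (left out, the last holds). The fingers move at their own pace and stop on an object; "newtons" is the grip in N (left out, the last holds). Time passes only in rows, so rows that do not move let the fingers close. It gives the time, the measured TCP pose, the force and the opening at its end, in the units of the state.
- bot.get_obs(): the state, without advancing time (a new reading comes with each control period).
- bot.camera(name): name is "side" or "top"; returns a dict with "color" (480x640x3 uint8, red, green, blue), "fx", "fy", "cx", "cy" (pixels), "R" (3x3) and "t" (3): a world point X has camera coordinates R X + t. Camera axes: x right, y down, z forward; pixel columns grow to the right and rows downward; lengths in m; the calibration is good to about 2 mm. A picture is of the moment at which its call begins. There is no depth.
- bot.job_done(): hands the job in, once; it reports no verdict.
Trained networks look in a picture, given as the dict that the camera call returned (one of the last four; its "shot" number tells which), for a name from the list of things; names that differ only in an ending like _2 or _b are one class to them, and where a whole thing is asked for, a point or a joint stands for the part that bears it (a point fixed in the world has none). Each returns a list of dicts, best first, with "confidence" (0 to 1); they miss things now and then, are a little off and sometimes report something else, mostly with a low value. They report only what shows in the picture. A call takes as long as a camera call. They do not tell look-alikes from the thing itself.
- bot.look_for(picture, label): "rect" ([left, top, width, height] in pixels, round what is visible of it).
The state is a dict: "time": time; "q": joint angles; "qd": joint speeds; "joint_efforts": joint torques, N m; "ee_pos": TCP position; "tcp_rot": TCP orientation; "wrist_force": force on the tool from outside, world axes, zero at the start; "torque": the same for the moment, N m; "opening": finger opening in m.
Only numpy, scipy, OpenCV 4.12 (cv2) and the standard library are available. Lean on these libraries where they do the work, as an engineer would, in place of code of your own. Each camera call takes 0.05 s, during which the arm holds its last target.

TASK

Pick up the rectangular wire basket of circuit boards by its arched handle, lower it into the open rectangular tank of the ultrasonic cleaner, lined up with the tank, and let go only once it is down on (or just above) the tank's floor, so that it ends standing flat inside. Leave the round wire basket where it stands.

Things in the scene. Friction and masses are not known exactly. Their poses are not given: they have to be found in the camera images.
- basket_grip (a point): Loose rectangular wire basket of circuit boards, 0.25-0.5 kg, 80 (its x) by 120 mm (y), walls 45, boards to 51 mm high. A fixed wire arch, the handle, rises from the middles of its short sides and runs along y. Point: centre of the handle's black sleeve (15 mm in x, 54 in y, 16 high), 130 mm above the basket's underside; pinch it from above along x. z up; same after a half turn.
- tank_floor (a point): Ultrasonic cleaner: fixed grey box, 175 (its x) by 205 mm (y), 95 high, knob panel on its -x side. Point: centre of its open tank's floor, 35 mm above the table. Tank inside: 115 (x) by 155 mm (y), 60 deep. Axes turn with the cleaner, z up. The basket goes in with its y along the tank's y, either way round, its underside on this floor.
- pail_grip (a point): Loose round wire basket of heat sinks, to be left alone: 94 mm across, walls 45 mm high, a similar arched handle along its y. Point: centre of the handle's sleeve, 130 mm above its underside (15 mm in x, 54 in y, 16 high).
Things that resemble listed ones, but are neither listed nor needed, are in the scene too. Leave any yellow look-alike of the part that bears basket_grip alone.

How it is judged:
By the outcome, as a careful person would: the job done as asked, in the order asked, and still so for the second after the job is handed in, with the robot touching nothing.
It also fails if it takes over 40 s, if anything falls off the work surface, if the arm or the gripper's body presses on something with over 40 N, if the wrist force passes 120 N, or if a joint passes its speed limit or range.

## Working session

There is one attempt and no reset: what is moved stays moved. The work goes in short steps, Python scripts to look and compute and a tool call to move; the robot and the scene stay as the last step left them, time stands still between calls to the robot, and variables do not carry over. Pictures are saved under pics/ and viewed, and the job is handed in when it is done.

Besides the shell and the picture viewer there is one more tool, called in YAML: its name, and indented under it one key for each argument. servo_tool: Moves the arm, as the interface text tells. Its arguments: {"type":"object","properties":{"motion":{"type":"array","items":{"type":"array","items":{"type":"array","items":{"type":"number"}}}},"gripper":{"type":"number"},"newtons":{"type":"number"}},"required":["motion"]}

```bash
mkdir -p pics; ls; python3 - <<'E'
from workcell import bot
import cv2,json,pickle
o=bot.get_obs(); print(o['time'],o['ee_pos'],o['tcp_rot'],o['opening'])
P={}
for n in('top','side'):
    p=bot.camera(n); P[n]=p
    cv2.imwrite(f'pics/{n}0.png',p['color'][:,:,::-1])
    for l in('basket_grip','tank_floor','pail_grip'):
        print(n,l,[(d['rect'],round(d['confidence'],2)) for d in bot.look_for(p,l)])
    print(p['fx'],p['cx'],p['cy'],p['R'],p['t'])
pickle.dump(P,open('P0.pkl','wb'))
print(bot.get_obs()['time'])
E
```

```text
pics
0.0 [ 0.1801307  -0.51944664  0.2495758 ] [-1.79922602e+02 -1.96115826e-04  1.91225475e+01] 0.08576034841844155
top basket_grip [([215.7, 133.7, 71.1, 67.1], 0.91), ([265.4, 292.1, 71.5, 70.8], 0.76), ([437.1, 242.3, 59.0, 50.0], 0.31)]
top tank_floor [([106.2, 210.7, 127.3, 114.8], 0.55)]
top pail_grip [([438.4, 242.9, 58.2, 49.1], 0.73)]
578.2337670638241 315.6737802080563 236.8153650659729 [[ 0.02256077 -0.99954675 -0.01993252]
 [-0.99011462 -0.01957824 -0.1388875 ]
 [ 0.13843431  0.02286888 -0.99010755]] [0.00211512 0.56859639 1.0861578 ]
side basket_grip [([275.6, 227.4, 62.8, 79.6], 0.77), ([351.8, 267.9, 55.8, 77.6], 0.77), ([190.9, 251.6, 50.6, 82.3], 0.68)]
side tank_floor [([193.1, 317.1, 140.2, 150.6], 0.62)]
side pail_grip [([360.7, 158.6, 41.8, 61.6], 0.72)]
555.6143563990979 318.0411410023459 246.51221717746037 [[-0.89473745 -0.4464439   0.01152148]
 [-0.33798354  0.66005349 -0.67089233]
 [ 0.291911   -0.60416656 -0.74146526]] [0.48601622 0.25917087 1.04879078]
0.4
```

View pics/top0.png

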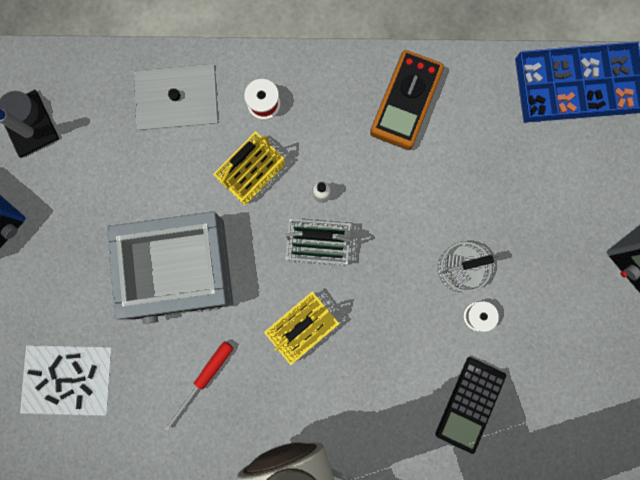

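View pics/side0.png

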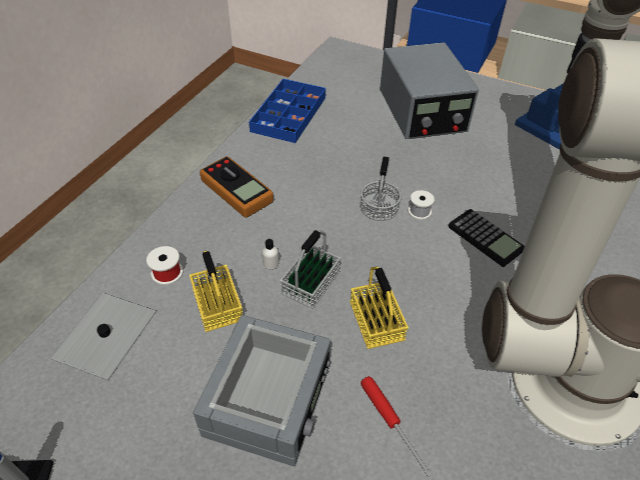

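The target is the silver basket with green boards: top about (320,241), side about (311,270). The network's top detections covered only the yellow baskets and the round one. The tank is at about (168,265) in the top view. I'll zoom in next.

```bash
python3 - <<'E'
import cv2,pickle,numpy as np
P=pickle.load(open('P0.pkl','rb'))
def crop(n,x,y,w,h,s):
    return cv2.resize(P[n]['color'][y:y+h,x:x+w,::-1],None,fx=s,fy=s,interpolation=cv2.INTER_CUBIC)
cv2.imwrite('pics/c1.png',crop('top',280,205,100,70,8))
cv2.imwrite('pics/c2.png',crop('side',270,220,90,90,6))
cv2.imwrite('pics/c3.png',crop('top',95,195,160,140,4))
cv2.imwrite('pics/c4.png',crop('side',185,310,155,160,3.7))
E
```

```text
(no output)
```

View pics/c1.png

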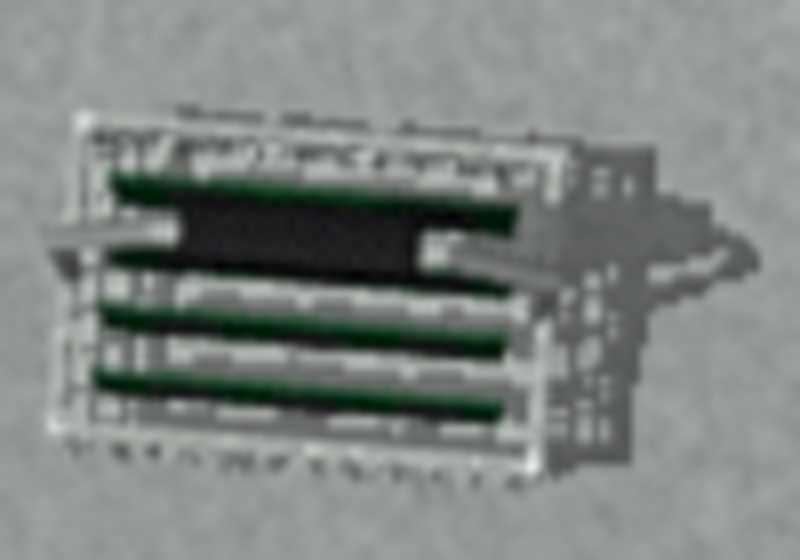

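View pics/c2.png

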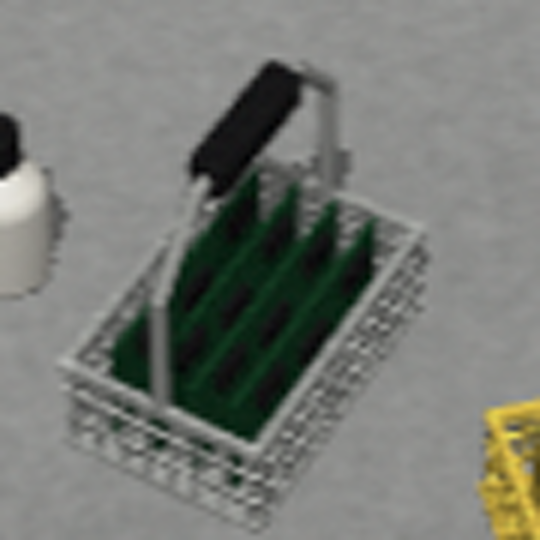

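View pics/c3.png

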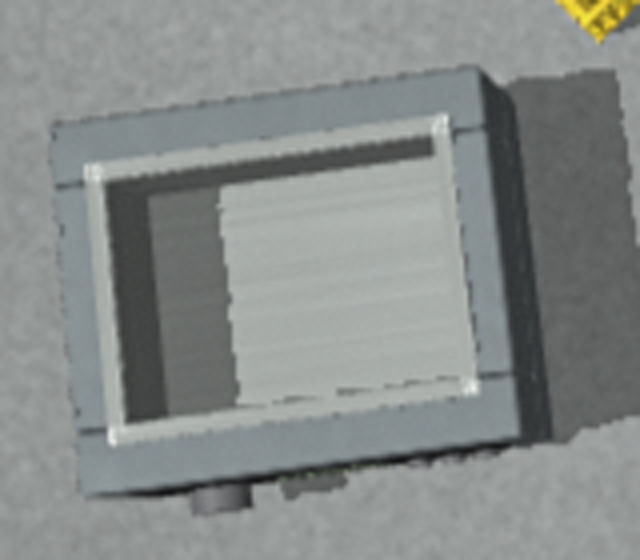

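View pics/c4.png

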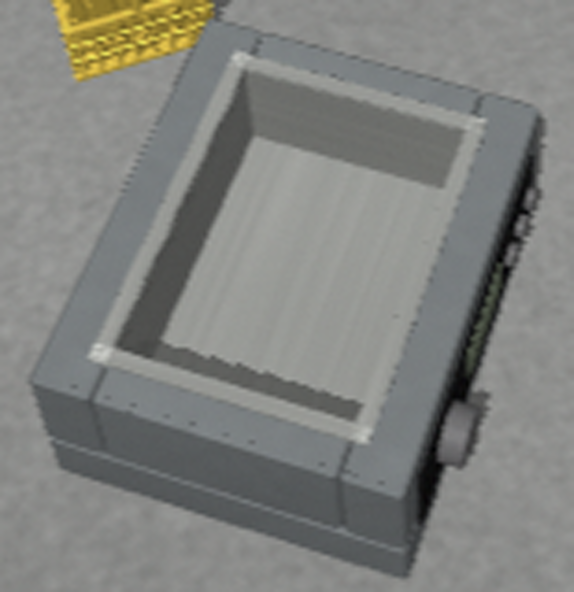

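```bash
cat > h.py <<'E'
import numpy as np
def proj(p,X):
    c=np.asarray(X)@np.array(p['R']).T+p['t']; return np.c_[p['fx']*c[:,0]/c[:,2]+p['cx'],p['fy']*c[:,1]/c[:,2]+p['cy']]
def ray(p,u):
    R=np.array(p['R']);d=R.T@np.array([(u[0]-p['cx'])/p['fx'],(u[1]-p['cy'])/p['fy'],1]);return -R.T@p['t'],d
def onz(p,u,z):
    o,d=ray(p,u);return o+d*(z-o[2])/d[2]
def tri(pa,ua,pb,ub):
    A=[];b=[]
    for p,u in((pa,ua),(pb,ub)):
        o,d=ray(p,u);d=d/np.linalg.norm(d);M=np.eye(3)-np.outer(d,d);A.append(M);b.append(M@o)
    return np.linalg.lstsq(np.vstack(A),np.hstack(b),rcond=None)[0]
E
python3 - <<'E'
import pickle,numpy as np
from h import *
np.set_printoptions(precision=4,suppress=True)
P=pickle.load(open('P0.pkl','rb'));T,S=P['top'],P['side']
def un(l,s,x,y): return [((a+.5)/s-.5+x,(b+.5)/s-.5+y) for a,b in l]
tt=un([(93,172),(440,122),(470,387),(113,437)],4,95,195)
ts=un([(98,352),(238,58),(482,122),(362,437)],3.7,185,310)
ts=ts
def rep(C):
    C=np.array(C);print(C,'mean',C.mean(0))
    for i in range(4):
        d=C[(i+1)%4]-C[i];print(' edge',np.linalg.norm(d[:2]),np.degrees(np.arctan2(d[1],d[0])))
print('tank top');rep([onz(T,u,.095) for u in tt])
print('tank side');rep([onz(S,u,.095) for u in ts])
rep([tri(T,a,S,b) for a,b in zip(tt,ts)])
bt=un([(85,118),(572,150),(537,468),(60,428)],8,280,205)
print('basket rim top');rep([onz(T,u,.045) for u in bt])
bs=un([(70,362),(262,160),(425,228),(262,450)],6,270,220)
print('rim side');rep([onz(S,u,.045) for u in bs[0:4]])
st=un([(183,190),(422,220),(422,272),(180,258)],8,280,205)
c=np.mean(st,0);sc=un([(246,128)],6,270,220)[0]
print('sleeve',onz(T,c,.134),onz(S,sc,.13),tri(T,c,S,sc))
a=onz(T,np.mean([st[0],st[3]],0),.134);b=onz(T,np.mean(st[1:3],0),.134);d=b-a
print(d,np.degrees(np.arctan2(d[1],d[0])))
E
```

```text
tank top
[[0.5519 0.3813 0.095 ]
 [0.5786 0.2203 0.095 ]
 [0.456  0.2004 0.095 ]
 [0.4296 0.3635 0.095 ]] mean [0.504  0.2914 0.095 ]
 edge 0.16327714500441892 -80.58673070341953
 edge 0.12419972864028717 -170.79499442124558
 edge 0.16520396226368256 99.18599181156593
 edge 0.12356645285993426 8.311039161759975
tank side
[[0.5511 0.3789 0.095 ]
 [0.577  0.2175 0.095 ]
 [0.453  0.1958 0.095 ]
 [0.4279 0.3605 0.095 ]] mean [0.5022 0.2882 0.095 ]
 edge 0.1634724623516073 -80.89936150243116
 edge 0.12590257987060421 -170.08805452919432
 edge 0.1666029417872979 98.66183240138139
 edge 0.12462125874763282 8.483227178976255
[[0.5508 0.38   0.0976]
 [0.577  0.2192 0.0977]
 [0.4538 0.1988 0.0994]
 [0.4284 0.362  0.098 ]] mean [0.5025 0.29   0.0982]
 edge 0.16293846210537924 -80.74707322874747
 edge 0.12491403482833362 -170.61045493110154
 edge 0.16510785418723706 98.85973526663676
 edge 0.12379472740493166 8.388489377414743
basket rim top
[[ 0.6011  0.0645  0.045 ]
 [ 0.5955 -0.0541  0.045 ]
 [ 0.5179 -0.0468  0.045 ]
 [ 0.5252  0.0683  0.045 ]] mean [0.5599 0.008  0.045 ]
 edge 0.11867260429410416 -92.7082509472977
 edge 0.077960205268279 174.6161212206039
 edge 0.11531681048432306 86.3692222999911
 edge 0.07601903854715207 -2.910667015535681
rim side
[[ 0.5972  0.0637  0.045 ]
 [ 0.5807 -0.0505  0.045 ]
 [ 0.5138 -0.0477  0.045 ]
 [ 0.5209  0.0675  0.045 ]] mean [0.5532 0.0083 0.045 ]
 edge 0.1153733587193189 -98.22811245075833
 edge 0.06687273930539424 177.67962931872273
 edge 0.11548561574980122 86.47649982729492
 edge 0.07632611721930596 -2.845512821275469
sleeve [0.5605 0.0092 0.134 ] [0.5575 0.008  0.13  ] [0.5592 0.0087 0.1304]
[-0.0039 -0.0537  0.    ] -94.15218419251532
```

```bash
cat >> h.py <<'E'
from scipy.spatial.transform import Rotation as Ro
def plan(o,target,yaw,N):
    "constant per-row tool-frame row to reach target (m) with tool pointing down and yaw (deg)"
    R0=Ro.from_euler('xyz',o['tcp_rot'],degrees=True);R1=Ro.from_euler('xyz',[180,0,yaw],degrees=True)
    w=(R0.inv()*R1).as_rotvec()/N
    A=sum((R0*Ro.from_rotvec(w*k)).as_matrix() for k in range(N))
    s=np.linalg.solve(A,np.array(target)-o['ee_pos'])*1000
    print('row',np.round(s,2),np.round(w,4))
E
python3 - <<'E'
from workcell import bot
from h import *
o=bot.get_obs();print(o['q'])
plan(o,[.5592,.0087,.22],86.4,20)
E
```

```text
[-7.08754395e+01  4.98468930e+00  1.00699381e+01  9.51011935e+01
 -1.06109235e-03  9.00015421e+01]
row [34.39 -1.96  1.51] [-0.     -0.     -0.0587]
```

servo_tool:
  motion:
    - [[34.4,-2,1.5,0,0,-0.0587],[34.4,-2,1.5,0,0,-0.0587],[34.4,-2,1.5,0,0,-0.0587],[34.4,-2,1.5,0,0,-0.0587],[34.4,-2,1.5,0,0,-0.0587]]
  gripper: 85

```text
time: 0.9
ee_pos: [0.3312, -0.4352, 0.2426]
tcp_rot: [180.0, -0.0, 36.1]
wrist_force: [0.2, -0.9, 0.4]
opening: 0.0849
```

servo_tool:
  motion:
    - [[34.4,-2,1.5,0,0,-0.0587],[34.4,-2,1.5,0,0,-0.0587],[34.4,-2,1.5,0,0,-0.0587],[34.4,-2,1.5,0,0,-0.0587],[34.4,-2,1.5,0,0,-0.0587]]

```text
time: 1.4
ee_pos: [0.4503, -0.3113, 0.2352]
tcp_rot: [180.0, -0.0, 52.9]
wrist_force: [0.2, -0.3, -0.0]
opening: 0.0853
```

servo_tool:
  motion:
    - [[34.4,-2,1.5,0,0,-0.0587],[34.4,-2,1.5,0,0,-0.0587],[34.4,-2,1.5,0,0,-0.0587],[34.4,-2,1.5,0,0,-0.0587],[34.4,-2,1.5,0,0,-0.0587]]

```text
time: 1.9
ee_pos: [0.5284, -0.1584, 0.2277]
tcp_rot: [180.0, -0.0, 69.7]
wrist_force: [-0.1, 0.8, 0.7]
opening: 0.0848
```

servo_tool:
  motion:
    - [[34.4,-2,1.5,0,0,-0.0587],[34.4,-2,1.5,0,0,-0.0587],[34.4,-2,1.5,0,0,-0.0587],[34.4,-2,1.5,0,0,-0.0587],[34.4,-2,1.5,0,0,-0.0587]]

```text
time: 2.4
ee_pos: [0.5589, 0.0106, 0.2202]
tcp_rot: [180.0, -0.0, 86.5]
wrist_force: [0.9, -0.7, -0.8]
opening: 0.0853
```

servo_tool:
  motion:
    - [[0,0,0,0,0,0],[0,0,0,0,0,0]]

```text
time: 2.6
ee_pos: [0.5587, 0.0098, 0.2202]
tcp_rot: [-180.0, 0.0, 86.5]
wrist_force: [-0.1, -0.4, -0.9]
opening: 0.0849
```

```bash
python3 - <<'E'
from workcell import bot
from h import *
o=bot.get_obs();print(o['time'],o['q'],o['ee_pos'],o['tcp_rot'],o['wrist_force'])
plan(o,[.5592,.0087,.13],86.4,5)
E
```

```text
2.6 [ 1.00749055e+00  5.66468554e+00  7.47649655e+00  9.18207154e+01
 -1.20297639e-02  9.45509763e+01] [0.55871666 0.00976964 0.22023324] [-1.79992078e+02  1.26983641e-02  8.64565161e+01] [-0.14544436 -0.40064118 -0.91724262]
row [-0.21  0.11 18.05] [-0.      0.      0.0002]
```

servo_tool:
  motion:
    - [[-0.2,0,18,0,0,0],[-0.2,0,18,0,0,0],[-0.2,0,18,0,0,0],[-0.2,0,18,0,0,0],[-0.2,0,18,0,0,0]]

```text
time: 3.1
ee_pos: [0.5586, 0.0068, 0.1297]
tcp_rot: [180.0, 0.0, 86.3]
wrist_force: [0.2, 0.3, 0.2]
opening: 0.0849
```

servo_tool:
  motion:
    - [[0,0,0,0,0,0],[0,0,0,0,0,0],[0,0,0,0,0,0],[0,0,0,0,0,0],[0,0,0,0,0,0]]
  gripper: 35
  newtons: 60

```text
time: 3.6
ee_pos: [0.559, 0.0081, 0.1311]
tcp_rot: [179.9, -0.0, 86.4]
wrist_force: [1.0, -0.5, -0.5]
opening: 0.0349
```

```bash
python3 - <<'E'
from workcell import bot
import cv2,numpy as np
o=bot.get_obs();print(o['time'],o['ee_pos'],o['tcp_rot'],o['wrist_force'],o['opening'])
p=bot.camera('side');a=cv2.resize(p['color'][190:340,220:400,::-1],None,fx=4,fy=4,interpolation=cv2.INTER_CUBIC)
cv2.imwrite('pics/g1.png',a)
E
```

```text
3.6 [0.55904656 0.00812558 0.13108058] [ 1.79933126e+02 -3.55787057e-03  8.63857302e+01] [ 0.96001206 -0.52494482 -0.5304734 ] 0.03488753229240729
```

View pics/g1.png

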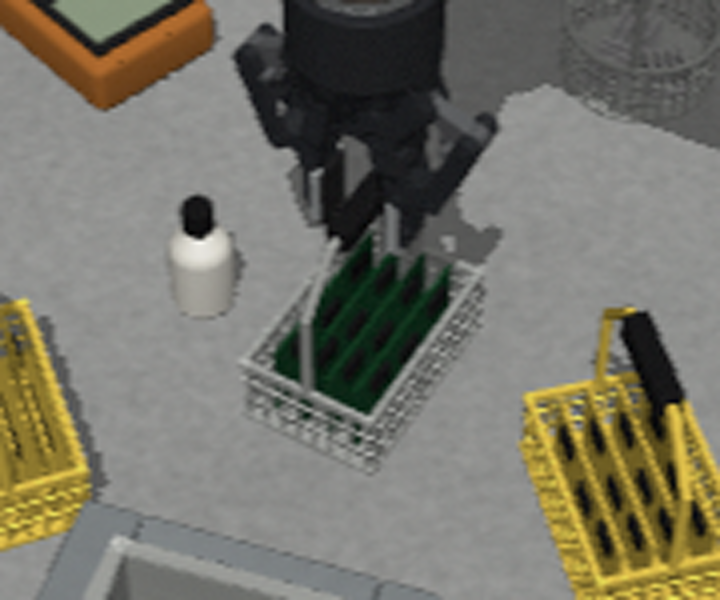

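The fingers straddle the silver basket's sleeve (crop about (355,205)) and the basket hasn't moved. Next I close the gripper and lift slightly.

servo_tool:
  motion:
    - [[0,0,0,0,0,0],[0,0,0,0,0,0],[0,0,0,0,0,0],[0,0,0,0,0,0],[0,0,0,0,0,0]]
  gripper: 5
  newtons: 60

```text
time: 4.15
ee_pos: [0.5587, 0.0082, 0.1305]
tcp_rot: [180.0, -0.0, 86.4]
wrist_force: [-3.1, 0.0, 4.1]
opening: 0.0144
```

servo_tool:
  motion:
    - [[0,0,-3,0,0,0],[0,0,-5,0,0,0],[0,0,-7,0,0,0],[0,0,-10,0,0,0],[0,0,-10,0,0,0]]

```text
time: 4.65
ee_pos: [0.5588, 0.0082, 0.1662]
tcp_rot: [180.0, -0.0, 86.4]
wrist_force: [-0.3, -0.0, -2.8]
opening: 0.014
```

servo_tool:
  motion:
    - [[0,0,-15,0,0,0],[0,0,-20,0,0,0],[0,0,-20,0,0,0],[0,0,-20,0,0,0],[0,0,-20,0,0,0]]

```text
time: 5.15
ee_pos: [0.5587, 0.0082, 0.2623]
tcp_rot: [179.9, -0.0, 86.4]
wrist_force: [0.6, 0.6, -3.3]
opening: 0.0141
```

servo_tool:
  motion:
    - [[0,0,0,0,0,0],[0,0,0,0,0,0],[0,0,0,0,0,0]]

```text
time: 5.45
ee_pos: [0.5584, 0.0082, 0.2592]
tcp_rot: [-179.9, 0.0, 86.4]
wrist_force: [-0.2, 0.9, -4.1]
opening: 0.0144
```

```bash
python3 - <<'E'
from workcell import bot
import cv2,numpy as np,pickle
from h import *
o=bot.get_obs();print(o['time'],o['ee_pos'],o['tcp_rot'],o['wrist_force'],o['torque'],o['opening'])
p=bot.camera('side');cv2.imwrite('pics/g2.png',p['color'][:,:,::-1])
q=bot.camera('top');cv2.imwrite('pics/g3.png',q['color'][:,:,::-1])
pickle.dump((p,q),open('P1.pkl','wb'))
plan(o,[.503,.290,.262],99.0,15)
E
```

```text
5.45 [0.55844769 0.00818812 0.25924529] [-1.79920084e+02  5.30129181e-03  8.63888307e+01] [-0.15393712  0.88655373 -4.10311461] [-0.0307751   0.00970757 -0.01735386] 0.014449551136360709
row [18.96 -2.95 -0.18] [-0.0001 -0.     -0.0147]
```

View pics/g2.png

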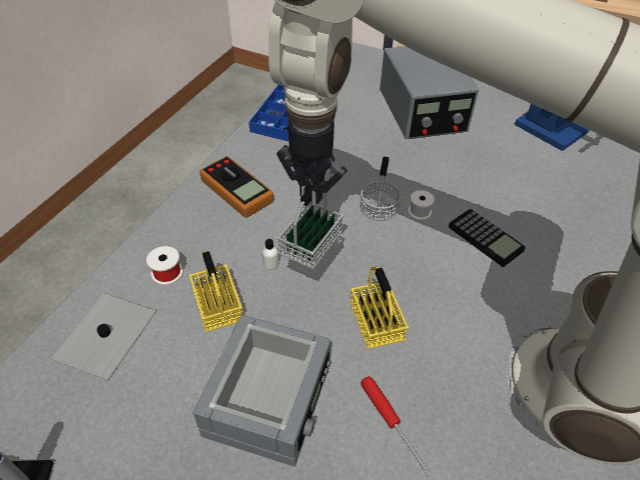

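View pics/g3.png

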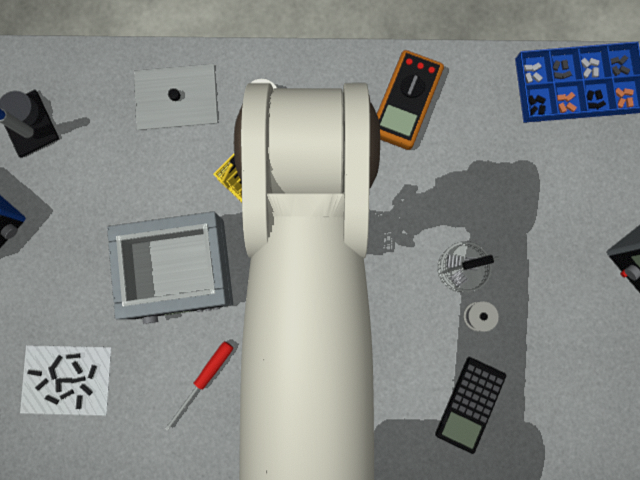

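The basket is gripped and hanging level, with a 14 mm opening and about 4 N of load. The tank is clear in both views. I'll move over the tank a bit higher, so the basket passes above the yellow baskets' handles.

servo_tool:
  motion:
    - [[0,0,-20,0,0,0],[10,-1.5,0,0,0,0],[19,-3,0,0,0,-0.0147],[19,-3,0,0,0,-0.0147],[19,-3,0,0,0,-0.0147]]

```text
time: 6.05
ee_pos: [0.5513, 0.0769, 0.2792]
tcp_rot: [-180.0, -0.0, 88.9]
wrist_force: [0.5, -0.5, -4.2]
opening: 0.0141
```

servo_tool:
  motion:
    - [[19,-3,0,0,0,-0.0147],[19,-3,0,0,0,-0.0147],[19,-3,0,0,0,-0.0147],[19,-3,0,0,0,-0.0147],[19,-3,0,0,0,-0.0147]]

```text
time: 6.55
ee_pos: [0.5351, 0.1718, 0.2792]
tcp_rot: [-179.9, 0.0, 93.2]
wrist_force: [-0.2, -0.9, -3.1]
opening: 0.0138
```

servo_tool:
  motion:
    - [[19,-3,0,0,0,-0.0147],[19,-3,0,0,0,-0.0147],[19,-3,0,0,0,-0.0147],[19,-3,0,0,0,-0.0147],[19,-3,0,0,0,-0.0147]]

```text
time: 7.05
ee_pos: [0.512, 0.2652, 0.2791]
tcp_rot: [-179.9, 0.0, 97.4]
wrist_force: [-0.3, 0.2, -3.1]
opening: 0.0144
```

servo_tool:
  motion:
    - [[10,-1.5,0,0,0,-0.0147],[0,0,0,0,0,-0.0147],[0,0,0,0,0,0],[0,0,0,0,0,0],[0,0,0,0,0,0]]

```text
time: 7.55
ee_pos: [0.5102, 0.2729, 0.2804]
tcp_rot: [180.0, 0.0, 99.0]
wrist_force: [-0.2, -0.6, -3.5]
opening: 0.0138
```

servo_tool:
  motion:
    - [[0,0,0,0,0,0],[0,0,0,0,0,0],[0,0,0,0,0,0],[0,0,0,0,0,0],[0,0,0,0,0,0]]

```text
time: 8.05
ee_pos: [0.5099, 0.2736, 0.2803]
tcp_rot: [-180.0, 0.0, 99.0]
wrist_force: [0.0, -0.2, -3.3]
opening: 0.0141
```

```bash
python3 - <<'E'
from workcell import bot
import cv2,numpy as np,pickle
from h import *
o=bot.get_obs();print(o['time'],o['ee_pos'],o['tcp_rot'],o['wrist_force'],o['torque'],o['opening'])
p=bot.camera('side');cv2.imwrite('pics/h2.png',cv2.resize(p['color'][140:480,150:400,::-1],None,fx=1.75,fy=1.75,interpolation=cv2.INTER_CUBIC))
plan(o,[.503,.290,.200],99.0,5)
E
```

```text
8.05 [0.50990146 0.27355016 0.28027384] [-1.79998275e+02  3.42896186e-03  9.90265000e+01] [ 0.0240481  -0.15220722 -3.30491746] [-0.00296764 -0.00900396  0.01823168] 0.01407235022109093
row [ 3.47 -0.85 16.05] [-0.      0.      0.0001]
```

View pics/h2.png

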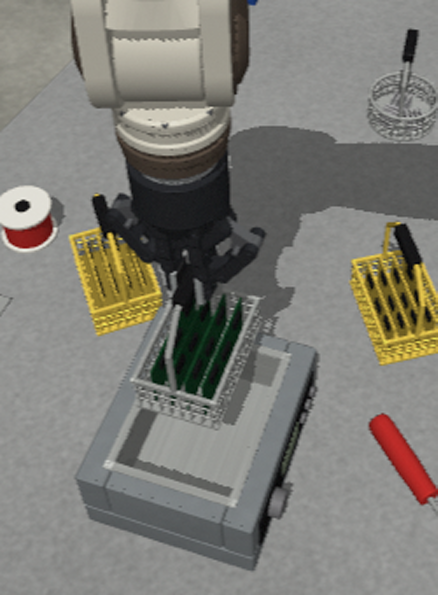

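servo_tool:
  motion:
    - [[3.5,-0.8,4,0,0,0],[3.5,-0.8,8,0,0,0],[3.5,-0.8,10,0,0,0],[3.5,-0.8,10,0,0,0],[3.5,-0.8,10,0,0,0]]

```text
time: 8.6
ee_pos: [0.5029, 0.2905, 0.2369]
tcp_rot: [-180.0, 0.0, 99.0]
wrist_force: [0.0, -1.1, -3.5]
opening: 0.014
```

servo_tool:
  motion:
    - [[0,0,0,0,0,0],[0,0,0,0,0,0],[0,0,0,0,0,0]]

```text
time: 8.9
ee_pos: [0.5034, 0.2902, 0.2388]
tcp_rot: [180.0, -0.0, 99.0]
wrist_force: [-0.6, -0.1, -3.0]
opening: 0.0137
```

```bash
python3 - <<'E'
from workcell import bot
import cv2,numpy as np,pickle
from h import *
o=bot.get_obs();print(o['time'],o['ee_pos'],o['tcp_rot'],o['wrist_force'],o['opening'])
p=bot.camera('side');im=p['color'][:,:,::-1].copy()
# overlay: basket underside/rim predicted from TCP and tank opening as measured
def rect(c,yaw,w,h,z):
    a=np.radians(yaw);R=np.array([[np.cos(a),-np.sin(a)],[np.sin(a),np.cos(a)]])
    q=np.array([[-w,-h],[w,-h],[w,h],[-w,h]])/2@R.T+c
    return np.c_[q,np.full(4,z)]
s=4;x0,y0,w,h=185,280,160,145
im=cv2.resize(im[y0:y0+h,x0:x0+w],None,fx=s,fy=s,interpolation=cv2.INTER_CUBIC)
def dr(X,col): cv2.polylines(im,[np.int32(((proj(p,X)-[x0,y0]+.5)*s).round())],True,col,1,cv2.LINE_AA)
e=o['ee_pos']
dr(rect([.503,.290],9,.115,.155,.035),(0,0,255))
dr(rect([.503,.290],9,.115,.155,.095),(0,0,255))
dr(rect(e[:2],9,.08,.12,e[2]-.13),(255,0,0))
dr(rect(e[:2],9,.08,.12,e[2]-.085),(255,255,0))
cv2.imwrite('pics/i1.png',im)
plan(o,[.503,.290,.175],99.0,5)
E
```

```text
8.9 [0.50337634 0.29020681 0.23880331] [ 1.79957368e+02 -1.30382939e-02  9.90224249e+01] [-0.55389645 -0.07384488 -2.96945232] 0.01367232770370558
row [-0.03 -0.09 12.76] [ 0.0001 -0.      0.0001]
```

View pics/i1.png

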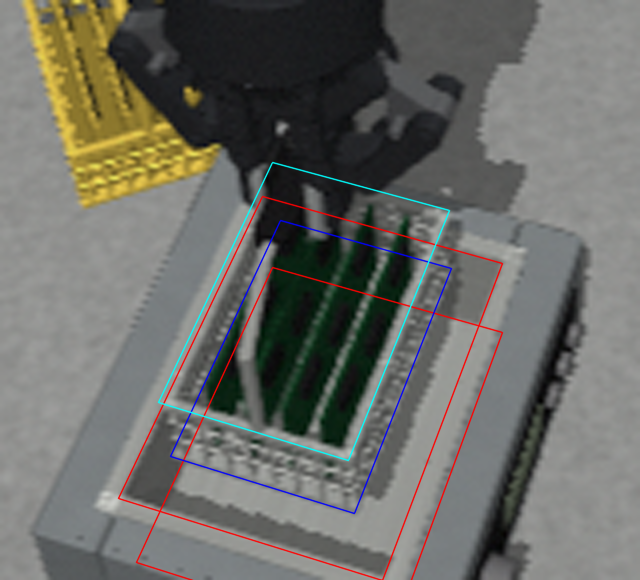

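The overlay agrees with the picture to about 2 mm for both tank and basket, with margin on all sides. I'll lower it now.

servo_tool:
  motion:
    - [[0,0,8,0,0,0],[0,0,12,0,0,0],[0,0,12,0,0,0],[0,0,12,0,0,0],[0,0,8,0,0,0]]

```text
time: 9.45
ee_pos: [0.5028, 0.2899, 0.1843]
tcp_rot: [-179.9, 0.0, 99.0]
wrist_force: [-0.3, 0.4, -3.3]
opening: 0.014
```

servo_tool:
  motion:
    - [[0,0,5,0,0,0],[0,0,5,0,0,0],[0,0,4,0,0,0],[0,0,3,0,0,0],[0,0,0,0,0,0]]

```text
time: 9.95
ee_pos: [0.5032, 0.2902, 0.169]
tcp_rot: [-180.0, 0.0, 99.0]
wrist_force: [-0.6, 0.2, -3.6]
opening: 0.0137
```

```bash
python3 - <<'E'
from workcell import bot
import cv2
o=bot.get_obs();print(o['time'],o['ee_pos'],o['tcp_rot'],o['wrist_force'],o['torque'],o['opening'])
p=bot.camera('side');cv2.imwrite('pics/j1.png',cv2.resize(p['color'][280:480,180:360,::-1],None,fx=3,fy=3,interpolation=cv2.INTER_CUBIC))
E
```

```text
9.95 [0.50316566 0.29017276 0.16903398] [-1.79986449e+02  5.86568663e-03  9.90243237e+01] [-0.55925175  0.15011836 -3.62172205] [-0.01371797 -0.00459715 -0.03678848] 0.013700006509080528
```

View pics/j1.png

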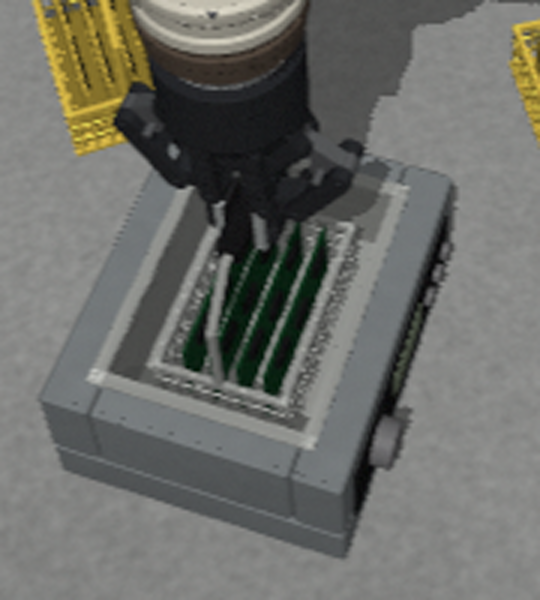

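The basket is inside the tank, lined up, with no contact yet. I'll ease it down until it touches.

servo_tool:
  motion:
    - [[0,0,1,0,0,0],[0,0,1,0,0,0],[0,0,0,0,0,0],[0,0,0,0,0,0]]

```text
time: 10.4
ee_pos: [0.5032, 0.2902, 0.1673]
tcp_rot: [180.0, -0.0, 99.0]
wrist_force: [0.6, -0.6, -3.1]
opening: 0.0142
```

servo_tool:
  motion:
    - [[0,0,1,0,0,0],[0,0,0,0,0,0],[0,0,0,0,0,0]]

```text
time: 10.7
ee_pos: [0.5032, 0.2902, 0.1663]
tcp_rot: [-180.0, -0.0, 99.0]
wrist_force: [0.2, -0.7, -3.9]
opening: 0.0137
```

servo_tool:
  motion:
    - [[0,0,0.7,0,0,0],[0,0,0,0,0,0],[0,0,0,0,0,0]]

```text
time: 11.0
ee_pos: [0.5032, 0.2902, 0.1656]
tcp_rot: [180.0, -0.0, 99.0]
wrist_force: [0.1, -0.2, -3.3]
opening: 0.0141
```

servo_tool:
  motion:
    - [[0,0,0.7,0,0,0],[0,0,0,0,0,0],[0,0,0,0,0,0]]

```text
time: 11.3
ee_pos: [0.5033, 0.2902, 0.1656]
tcp_rot: [180.0, -0.0, 99.0]
wrist_force: [-2.6, -1.1, 4.9]
opening: 0.0142
```

It touched down: the wrist force went from -3.3 to +4.9 N. I'll release and go straight up.

servo_tool:
  motion:
    - [[0,0,0,0,0,0],[0,0,0,0,0,0],[0,0,0,0,0,0],[0,0,0,0,0,0],[0,0,0,0,0,0]]
  gripper: 60

```text
time: 11.8
ee_pos: [0.5032, 0.2902, 0.1648]
tcp_rot: [-180.0, 0.0, 99.0]
wrist_force: [-0.2, 0.1, -0.7]
opening: 0.0601
```

servo_tool:
  motion:
    - [[0,0,-6,0,0,0],[0,0,-12,0,0,0],[0,0,-18,0,0,0],[0,0,-25,0,0,0],[0,0,-25,0,0,0]]

```text
time: 12.3
ee_pos: [0.5031, 0.2902, 0.2528]
tcp_rot: [180.0, -0.0, 99.0]
wrist_force: [0.4, 0.8, 0.6]
opening: 0.06
```

servo_tool:
  motion:
    - [[-30,0,-20,0,0,0],[-40,0,0,0,0,0],[-40,0,0,0,0,0],[-40,0,0,0,0,0],[-40,0,0,0,0,0]]

```text
time: 12.8
ee_pos: [0.5331, 0.1011, 0.2723]
tcp_rot: [179.9, -0.0, 99.0]
wrist_force: [0.3, -0.4, -0.2]
opening: 0.06
```

servo_tool:
  motion:
    - [[-40,0,0,0,0,0],[-40,0,0,0,0,0],[0,0,0,0,0,0],[0,0,0,0,0,0],[0,0,0,0,0,0]]

```text
time: 13.3
ee_pos: [0.5456, 0.0241, 0.2715]
tcp_rot: [180.0, -0.0, 99.0]
wrist_force: [-0.7, 0.4, -0.4]
opening: 0.06
```

```bash
python3 - <<'E'
from workcell import bot
import cv2,numpy as np
o=bot.get_obs();print(o['time'],o['ee_pos'],o['wrist_force'],o['opening'])
p=bot.camera('side');q=bot.camera('top')
cv2.imwrite('pics/k1.png',p['color'][:,:,::-1])
a=cv2.resize(q['color'][195:335,95:255,::-1],None,fx=4,fy=4,interpolation=cv2.INTER_CUBIC)
cv2.imwrite('pics/k2.png',a)
E
```

```text
13.3 [0.54555095 0.02414989 0.27153646] [-0.68922989  0.4191914  -0.39434792] 0.060045134502749065
```

View pics/k1.png

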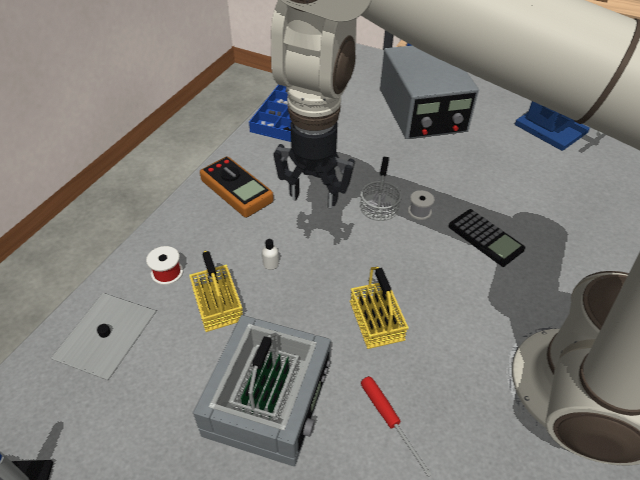

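View pics/k2.png

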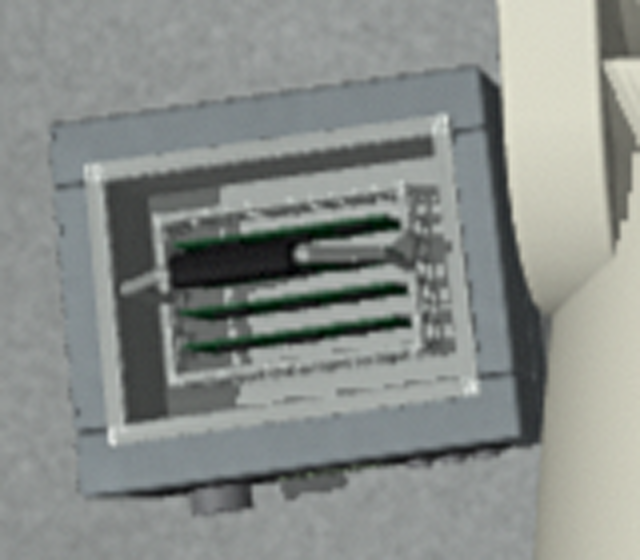

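The silver basket stands flat inside the tank (side view about (268,375)), aligned with its walls. The yellow baskets and the round basket haven't moved, and the arm is clear. I'll hand the job in.

```bash
python3 - <<'E'
from workcell import bot
print(bot.job_done())
E
```

```text
the job is handed in; nothing more can be done
None
```

I picked up the silver wire basket of circuit boards by its handle and lowered it into the ultrasonic cleaner's tank, lined up with the tank walls. I let go only after it touched the floor: the wrist force went from about -3 N to +5 N with the tool 0.1656 m above the table, as expected for the basket on the tank floor. I then moved the arm clear and handed the job in at about 13.4 s of the 40 s allowed.

- **Final pictures:** both cameras show the basket standing flat and parallel inside the tank. The side view shows the round basket and both yellow look-alikes where they started.
- **Forces:** the wrist readings I saw stayed within a few newtons. After release they were near zero with the fingers open.
- **Disagreement:** the detection network did not report the silver basket in the first top picture, only the yellow baskets and the round one. I found it in the top picture by eye. The two cameras then agreed on the handle to about 3 mm and on the tank to about 4 mm.

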